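Run the joint scraper round the board's open joint

TASK

Take the joint scraper out of its sleeve in the desk organiser and run its tip round the L-shaped channel of the wooden board: start at the open end of the long leg, go round the corner and finish at the open end of the short leg. Go slowly and steadily, at about 3 cm per second, with the tip well down in the channel the whole way and never lifted out before the end. Then slide the scraper back down into its sleeve, lowering it until its handle rests on the rim rather than dropping it, let go, and leave the stapler, pen cup and hole punch undisturbed.

Things in the scene. Friction and masses are not known exactly. Their poses are not given: they have to be found in the camera images.
- scraper: Joint scraper, 150 mm, ~120 g, upright, tip down. Lower 70 mm: round steel shank, diameter 6 mm at the tip, 8 at 18 up, 16 from 32 up. Upper 80 mm: 30 x 30 mm square light-wood handle. Origin at the tip, z towards the handle's top, x and y square to the handle's flats. At first it stands in the sleeve, handle resting on the rim (tip 20 mm, handle 90 to 170 mm above the table)
- scraper_tip (a point): the centre of the scraper's tip (same point and axes as scraper)
- board: Fixed board, 170 (x) x 140 (y) x 30 mm high, origin at centre of underside, z up. One L-shaped straight-walled channel, 15 mm wide, 10 mm deep (dark floor 20 mm above the table), cuts its light top: the long leg runs along x from the -x edge to the corner, the short leg from there along +y to the +y edge, both open at the edges. Well down means at least 4 mm below the top
- seam_start (a point): on the channel's floor, middle of its width, 15 mm in from the open end of the long leg; at (-70, -15, 20) mm in the board's frame
- seam_corner (a point): on the channel's floor where the middle lines of the two legs meet, 105 mm from seam_start; at (35, -15, 20) mm in the board's frame
- seam_end (a point): on the channel's floor, middle of its width, 15 mm in from the open end of the short leg, 70 mm from seam_corner; at (35, 55, 20) mm in the board's frame
- organiser: Fixed wooden desk organiser, base 90 (x) x 180 (y) x 8 mm, origin at centre of underside, z up. At its -y end stands the sleeve: a 52 x 52 mm tower 90 mm high with a 21 mm square bore open at the top, sides along x and y. At its +y end is a slotted rack up to 75 mm high
- sleeve_mouth (a point): centre of the sleeve's mouth, 90 mm above the table, at (0, -55, 90) mm in the organiser's frame; the bore below it is 82 mm deep. With the scraper home, its handle's underside rests on this rim and its tip is 70 mm below this point
- stapler: bystander: steel stapler, 150 mm (its x) x 38 x 53 mm high, loose, origin at the centre of its underside
- pen_cup: bystander: white ceramic pen cup with three pens, 76 mm diameter, 95 mm high (pens to about 150 mm), loose, origin at the centre of its underside
- hole_punch: bystander: blue hole punch, 65 mm (its x) x 110 mm x 60 mm high, loose, origin at the centre of its underside

How it is judged:
By the outcome, as a careful person would: the job done as asked, in the order asked, and still so for the second after the job is handed in, with the robot touching nothing.
It also fails if it takes over 67 s, if anything falls off the work surface, if the arm or the gripper's body presses on something with over 40 N, if the wrist force passes 120 N, or if a joint passes its speed limit or range.

ROBOT

A 7-joint arm with a two-finger parallel gripper is mounted at the origin on the work surface. World frame = base frame: x ahead of the robot, y to its left, z up, the work surface at z = 0. Lengths are in mm, angles in rad, forces in N, time in s.
With the tool pointing down it reaches from about 425 to 875 mm from the base axis. Payload 4.7 kg.
Tool frame: the origin (TCP) lies at the very end of the fingers, on their centre line; the grasp point (between the pads) lies 19 mm behind it; y points along the fingers, z is the direction in which the jaws open and shut, and the axes are right-handed (so a half turn about y gives the same grasp; the last joint's range is limited). The gripper opens to 85 mm and grips with 20 to 120 N. Pads are 22 mm wide; open, the fingers measure 114 mm over their backs; the gripper's body (76 mm by 85 mm) begins 54 mm behind the grasp point. The pads swing forward as they close: fully open they stand 13 mm farther back than shut.
Start: joints at [-1.213, 0.321, -0.07, 1.45, 0.023, 1.371, -0.057], TCP at [219.123, 611.975, 203.449] pointing down, gripper open.
Joint ranges: [-2.86, 2.86], [-0.3, 2.09], [-1.38, 1.24], [0.06, 2.45], [-1.56, 4.7], [0.09, 2.05], [-2.69, 2.69]. Speed limits (rad/s): [2.57, 2.57, 3.14, 3.14, 3.14, 3.14, 3.14].

INTERFACE

Orientations are given as a 3x3 rotation matrix whose columns are the frame's x, y, z axes.
In Python, from bench import ctrl, vision gives the robot as it stands. The module is installed in compiled form; this text tells all that it offers.
- The arm moves only by the tool drive_tool, never from a script. Its argument "increments" is a list that holds one entry, the list of rows, each a list of 4 numbers: the shift along the tool's x, y, z in cm, then the turn about the tool's y in degrees. A call has 1 to 8 rows; each row shifts and turns the commanded pose from where the row before left it, along the tool's axes as they then stand; what a row does not reach is not made up. A row lasts 1/8 s, in which the tool goes at most 62.5 mm and 10.7 degrees, less where a joint would pass 70% of its speed; a pose out of reach is approached as far as the arm can. A call is refused whole if a number of a shift passes 6.25 or a number of a turn 10.7, either way. A call with a gripper value outside its range is refused whole. "gripper" is the closure, from 0 (fully open) to 1 (shut), set as the call begins (left out, the last holds). The fingers move at their own pace and stop on an object; "newtons" is the grip in N (left out, the last holds). Time passes only in rows, so rows that do not move let the fingers close. It gives the time, the measured TCP pose, the force and the opening at its end, in the units of the state.
- ctrl.read_state(): the state, without advancing time (a new reading comes with each control period).
- vision.grab_frame(name): name is "side" or "top"; returns a dict with "color" (480x640x3 uint8, red, green, blue), "fx", "fy", "cx", "cy" (pixels), "dist_coeffs" ([k1, k2, p1, p2, k3] as OpenCV has them; the pictures are not rectified), "extrinsics" (4x4, takes a point from world to camera coordinates). Camera axes: x right, y down, z forward; pixel columns grow to the right and rows downward; lengths in mm; the calibration is good to about 2 mm. A picture is of the moment at which its call begins. There is no depth.
- ctrl.finish_job(): hands the job in, once; it reports no verdict.
Trained networks look in the newest picture that a camera, given by its name, has taken for a name from the list of things; names that differ only in an ending like _2 or _b are one class to them, and where a whole thing is asked for, a point or a joint stands for the part that bears it (a point fixed in the world has none). Each returns a list of dicts, best first, with "confidence" (0 to 1); they miss things now and then, are a little off and sometimes report something else, mostly with a low value. They report only what shows in the picture. A call takes as long as a camera call.
- vision.spot_in(label, camera): "at" ([column, row] in pixels, amid what is visible of it).
- vision.masks_of(label, camera): "mask" (480x640 bool, what is visible of it) and "at" ([column, row] in pixels, amid what is visible of it).
The state is a dict: "time_s": time; "joint_positions": joint angles; "joint_vel": joint speeds; "tau": joint torques, N m; "tool_pos": TCP position; "tool_rot": TCP orientation; "wrist_force": force on the tool from outside, world axes, zero at the start; "torque": the same for the moment, N m; "gripper_width": opening from 0.0 (shut) to 1.0 (fully open).
Only numpy, scipy, OpenCV 4.12 (cv2) and the standard library are available. Lean on these libraries where they do the work, as an engineer would, in place of code of your own. Each camera call takes 0.05 s, during which the arm holds its last target. There are 200 camera calls.

## Working session

There is one attempt and no reset: what is moved stays moved. The work goes in short steps, Python scripts to look and compute and a tool call to move; the robot and the scene stay as the last step left them, time stands still between calls to the robot, and variables do not carry over. Pictures are saved under pics/ and viewed, about 8 in all and at most 12, crops included, and the job is handed in when it is done.

Besides the shell and the picture viewer there is one more tool, called in YAML: its name, and indented under it one key for each argument. drive_tool: Moves the arm, as the interface text tells. Its arguments: {"type":"object","properties":{"increments":{"type":"array"},"gripper":{"type":"number"},"newtons":{"type":"number"}},"required":["increments"]}

```bash
mkdir -p pics; python3 - <<'E'
from bench import ctrl, vision
import cv2,numpy as np
s=ctrl.read_state();print(s["tool_pos"],s["tool_rot"],s["wrist_force"],s["gripper_width"],s["time_s"])
for c in("top","side"):
    f=vision.grab_frame(c);cv2.imwrite(f"pics/{c}0.png",f["color"][:,:,::-1])
    print(c,f["fx"],f["cx"],f["cy"],f["dist_coeffs"],np.round(f["extrinsics"],3).tolist())
    for l in("scraper","board","organiser","stapler","pen_cup","hole_punch"):
        print(l,[(np.round(d["at"]),round(d["confidence"],2)) for d in vision.spot_in(l,c)][:3])
E
```

```text
[218.9283044  611.40266427 202.32769363] [[ 9.41491484e-01 -5.62867073e-04  3.37036302e-01]
 [-3.37036764e-01 -1.79624960e-03  9.41489773e-01]
 [ 7.54677299e-05 -9.99998228e-01 -1.88086060e-03]] [-0.2080368  -0.09260098  0.59679697] 1.0006496982350066 0.0
top 518.5662789424582 323.5156067096504 235.41845934340105 [-0.09876013  0.          0.          0.          0.        ] [[0.003, -1.0, -0.029, 13.896], [-0.982, 0.003, -0.188, 570.819], [0.188, 0.029, -0.982, 847.811], [0.0, 0.0, 0.0, 1.0]]
scraper [(array([244., 237.]), 0.82)]
board [(array([447., 266.]), 0.57)]
organiser [(array([221., 261.]), 0.87)]
stapler [(array([330., 284.]), 0.62)]
pen_cup [(array([342., 136.]), 0.82)]
hole_punch [(array([455., 157.]), 0.62)]
side 491.177144393596 315.8376462292762 243.4492857519202 [-0.12381954  0.          0.          0.          0.        ] [[0.926, -0.378, 0.024, -547.909], [-0.183, -0.503, -0.845, 198.066], [0.331, 0.777, -0.535, 682.304], [0.0, 0.0, 0.0, 1.0]]
scraper [(array([270., 197.]), 0.61)]
board [(array([323., 383.]), 0.57)]
organiser [(array([251., 237.]), 0.85), (array([454., 352.]), 0.57), (array([325., 382.]), 0.28)]
stapler [(array([260., 295.]), 0.94), (array([324., 381.]), 0.66)]
pen_cup [(array([400., 254.]), 0.65)]
hole_punch [(array([454., 350.]), 0.81)]
```

View pics/top0.png

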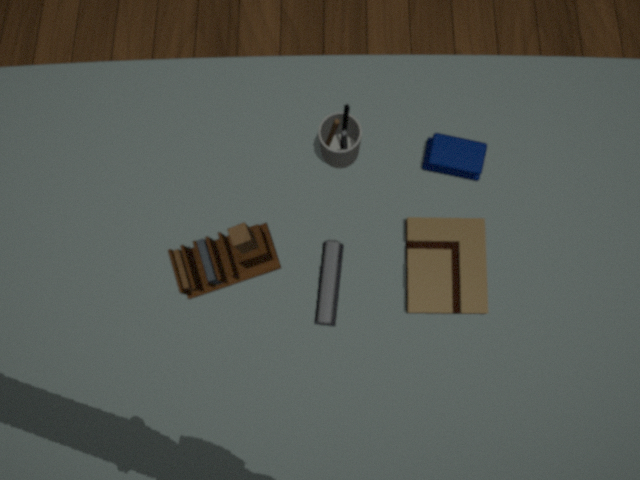

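View pics/side0.png

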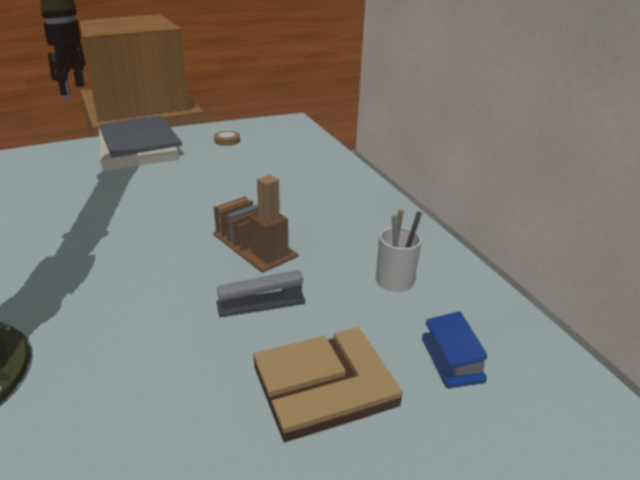

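Top view: the scraper's handle top is at about (240,234) and the stapler at (329,283). The board's channel runs (457,312)→(457,243)→(407,243), so board x is roughly world x and board y roughly world y. Next I fit the poses.

```bash
cat > h.py <<'E'
import numpy as np,cv2
from scipy.optimize import minimize
def proj(f,P):
    E=f["extrinsics"];K=np.array([[f["fx"],0,f["cx"]],[0,f["fy"],f["cy"]],[0,0,1.]])
    return cv2.projectPoints(np.asarray(P,float).reshape(-1,1,3),cv2.Rodrigues(E[:3,:3])[0],E[:3,3],K,np.array(f["dist_coeffs"]))[0][:,0]
def ray(f,px,z):
    K=np.array([[f["fx"],0,f["cx"]],[0,f["fy"],f["cy"]],[0,0,1.]]);E=f["extrinsics"]
    n=cv2.undistortPoints(np.array([[px]],float),K,np.array(f["dist_coeffs"]))[0,0]
    d=E[:3,:3].T@[n[0],n[1],1];o=-E[:3,:3].T@E[:3,3];return o+d*(z-o[2])/d[2]
def place(p,L):
    c,s=np.cos(p[2]),np.sin(p[2]);L=np.asarray(L,float)
    return np.c_[p[0]+c*L[:,0]-s*L[:,1],p[1]+s*L[:,0]+c*L[:,1],L[:,2]]
def samp(img,uv): return cv2.remap(img,uv[:,0].astype(np.float32).reshape(-1,1),uv[:,1].astype(np.float32).reshape(-1,1),cv2.INTER_LINEAR)[:,0]
def boardgrid(m=9,st=1.5):
    X,Y=np.meshgrid(np.arange(-85-m,85+m+.1,st),np.arange(-70-m,70+m+.1,st));X=X.ravel();Y=Y.ravel()
    top=(abs(X)<85)&(abs(Y)<70)
    ch=((abs(Y+15)<7.5)&(X<42.5))|((abs(X-35)<7.5)&(Y>-22.5))
    return np.c_[X,Y,0*X+30],(top&~ch).astype(float)
def fitboard(fs,p0):
    L,t=boardgrid();ims=[cv2.GaussianBlur(f["color"].astype(np.float32),(3,3),0) for f in fs]
    ims=[i[:,:,0]-i[:,:,2] for i in ims]
    def c(p):return -sum(np.corrcoef(samp(i,proj(f,place(p,L))),t)[0,1] for f,i in zip(fs,ims))
    r=minimize(c,p0,method="Nelder-Mead",options=dict(initial_simplex=np.array(p0)+np.array([[0,0,0],[8,0,0],[0,8,0],[0,0,.06]]),xatol=1e-3,fatol=1e-6));return r.x,r.fun
E
python3 - <<'E'
from bench import vision
from h import *
F={c:vision.grab_frame(c) for c in("top","side")}
t,s=F["top"],F["side"]
cor=[ray(t,p,30) for p in((407,219),(485,219),(488,312),(407,312))];print(np.round(cor))
c=np.mean(cor,0)
p0=[c[0],c[1],0.]
for fs in([t],[s],[t,s]):print(np.round(fitboard(fs,p0),4) if 0 else fitboard(fs,p0))
# handle: top-face centre guess
print("handle",ray(t,(239,234),170),ray(s,(268,182),170))
for n,z in(("stapler",30),("pen_cup",50),("hole_punch",30)):
    for c in F: print(n,c,[np.round(ray(F[c],d["at"],z)) for d in vision.spot_in(n,c)][:1])
a=cv2.resize(t["color"][205:305,160:290],None,fx=6,fy=6,interpolation=cv2.INTER_CUBIC);cv2.imwrite("pics/ct.png",a[:,:,::-1])
b=cv2.resize(s["color"][165:275,200:310],None,fx=5,fy=5,interpolation=cv2.INTER_CUBIC);cv2.imwrite("pics/cs.png",b[:,:,::-1])
E
```

```text
[[ 605. -135.   30.]
 [ 605. -276.   30.]
 [ 439. -273.   30.]
 [ 440. -131.   30.]]
(array([ 5.22511503e+02, -2.03400080e+02, -1.65725932e-02]), np.float64(-0.850638932331153))
(array([ 5.20544521e+02, -2.05405915e+02, -2.27167023e-02]), np.float64(-0.8326354736821624))
(array([ 5.21463912e+02, -2.04224968e+02, -1.84700607e-02]), np.float64(-1.663568496337834))
handle [551.23881484 139.34967274 170.        ] [547.13449656 126.12038674 170.        ]
stapler top [array([491.,   1.,  30.])]
stapler side [array([490., -15.,  30.])]
pen_cup top [array([758., -17.,  50.])]
pen_cup side [array([752.,   0.,  50.])]
hole_punch top [array([ 719., -231.,   30.])]
hole_punch side [array([ 716., -238.,   30.])]
```

View pics/ct.png

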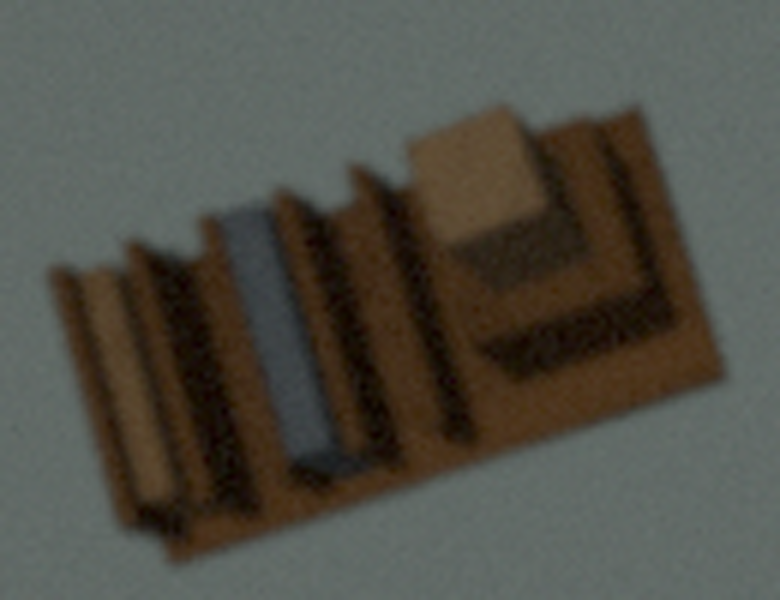

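View pics/cs.png

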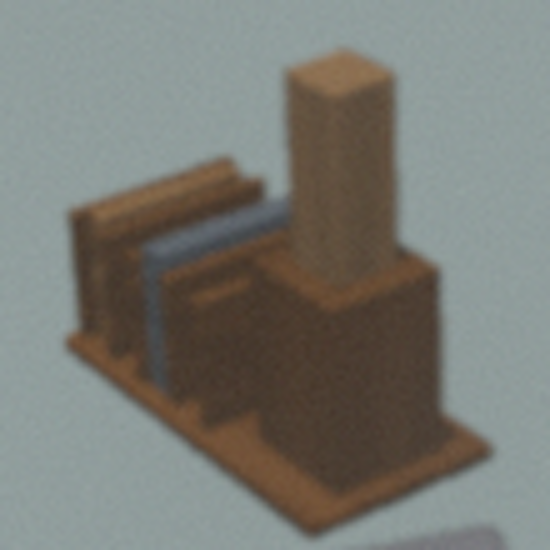

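The crops show the handle's top face: in the top camera its crop corners are (410,145), (508,105), (548,212), (448,250). In the side camera they are (287,72), (342,50), (395,72), (335,97). The handle is aligned with the organiser.

```bash
python3 - <<'E'
from bench import vision
from h import *
from scipy.optimize import least_squares
t,s=[vision.grab_frame(c) for c in("top","side")]
T=(np.array([(410,145),(508,105),(548,212),(448,250)])+.5)/6-.5+[160,205]
S=(np.array([(287,72),(342,50),(395,72),(335,97)])+.5)/5-.5+[200,165]
for q,f in((T,t),(S,s)):
    W=np.array([ray(f,p,170) for p in q]);d=np.diff(np.r_[W,W[:1]],axis=0)
    print(np.round(W.mean(0),1),np.round(np.hypot(d[:,0],d[:,1]),1),np.round(np.degrees(np.arctan2(d[:,1],d[:,0])),1))
B=[ray(t,(np.array(p)+.5)/6-.5+[160,205],8) for p in((640,105),(725,378),(175,560))]
d=np.diff(B,axis=0);print("base",np.round(B),np.hypot(d[:,0],d[:,1]),np.degrees(np.arctan2(d[:,1],d[:,0])))
mid=(B[0]+B[2])/2; u=(B[0]-B[1])/np.linalg.norm(B[0]-B[1]);v=(B[2]-B[1])/np.linalg.norm(B[2]-B[1]);print("sleeve from base",mid-55*v)
B=[ray(s,(np.array(p)+.5)/5-.5+[200,165],8) for p in((70,343),(312,530),(490,450))]
d=np.diff(B,axis=0);print("base side",np.round(B),np.hypot(d[:,0],d[:,1]),np.degrees(np.arctan2(d[:,1],d[:,0])))
mid=(B[0]+B[2])/2; v=(B[0]-B[1])/np.linalg.norm(B[0]-B[1]);print("sleeve",mid-55*v)
E
```

```text
[550.9 138.8 170. ] [27.  29.9 27.1 29.2] [ -67.5 -158.2  111.    21.6]
[550. 138. 170.] [26.9 27.5 29.4 27.7] [  25.4  -63.6 -154.4  111.3]
base [[605. 121.   8.]
 [520.  93.   8.]
 [465. 260.   8.]] [ 89.11590691 175.74480248] [-161.80133298  108.48774463]
sleeve from base [552.3952156  138.41555831   8.        ]
base side [[463. 255.   8.]
 [519.  90.   8.]
 [601. 118.   8.]] [174.12095003  86.23109642] [-71.11934827  18.80931627]
sleeve [549.7280587  134.02236094   8.        ]
```

drive_tool:
  increments:
    - [[0,0,0,-9.75],[0,0,0,-9.75],[0,0,0,-9.75],[0,0,0,-9.75],[1.57,0,-5.5,0],[1.57,0,-5.5,0],[1.57,0,-5.5,0],[1.57,0,-5.5,0]]
  gripper: 0

```text
time_s: 2.2
tool_pos: [352.1, 423.5, 203.7]
tool_rot: [[0.944, 0.001, -0.331], [0.331, 0.001, 0.944], [0.001, -1.0, 0.0]]
wrist_force: [0.9, 0.2, -0.3]
gripper_width: 0.999
```

drive_tool:
  increments:
    - [[1.57,0,-5.5,0],[1.57,0,-5.5,0],[1.57,0,-5.5,0],[1.57,0,-5.5,0],[1.57,0,-5.5,0],[1.57,0,-4,0],[0,0,0,0],[0,0,0,0]]

```text
time_s: 3.2
tool_pos: [543.7, 159.9, 203.3]
tool_rot: [[0.944, -0.001, -0.331], [0.331, 0.001, 0.944], [-0.0, -1.0, 0.001]]
wrist_force: [-0.6, 0.4, 0.6]
gripper_width: 0.998
```

```bash
cat >> h.py <<'E'
def inc(target,s):
    R=np.array(s["tool_rot"]);d=R.T@(np.array(target)-s["tool_pos"]);return np.round(d/10,2)
def zang(s):
    R=np.array(s["tool_rot"]);return np.degrees(np.arctan2(R[1,2],R[0,2])),R[:,1]
E
python3 - <<'E'
from bench import ctrl,vision
from h import *
s=ctrl.read_state();print(s["time_s"],s["tool_pos"],zang(s),inc([551,138,112],s),s["joint_positions"])
im=[]
for c,(u,v) in(("top",(240,240)),("side",(265,190))):
    f=vision.grab_frame(c)
    im.append(cv2.resize(f["color"][v-75:v+75,u-65:u+65],None,fx=3,fy=4 if 0 else 3,interpolation=cv2.INTER_CUBIC))
    print(c,proj(f,[s["tool_pos"]])[0]-[u-65,v-75])
cv2.imwrite("pics/a1.png",np.hstack(im)[:,:,::-1])
E
```

```text
3.2 [543.6628108  159.85610984 203.33296771] (np.float64(109.33744737263684), array([-5.52579713e-04,  7.79255545e-04, -9.99999544e-01])) [-0.03  9.13 -2.31] [-0.54124133  0.14236108  0.23165487  1.67189179 -0.03447371  1.33151727
  1.60463327]
top [45.66339904 69.77514409]
side [60.06934056 42.89241145]
```

View pics/a1.png

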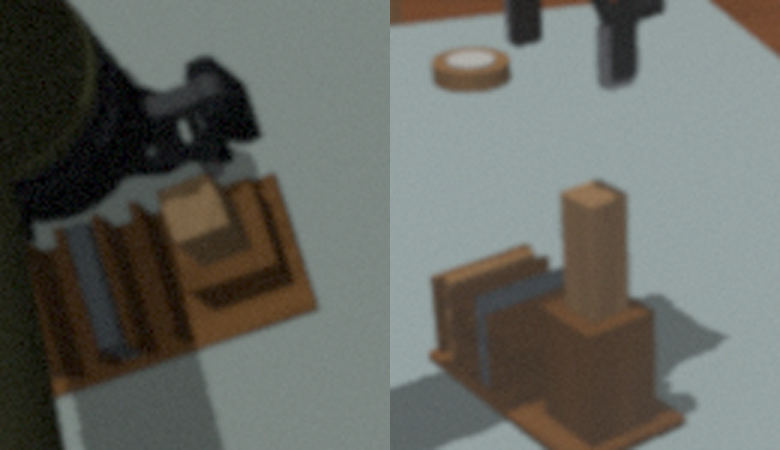

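The fit looks right, but the open fingers appear higher than the TCP projection suggests. I'll approach partway and look again.

drive_tool:
  increments:
    - [[0,0,-1.2,0],[0,0,-1.1,0],[0,2,0,0],[0,2,0,0],[0,2,0,0],[0,0,0,0],[0,0,0,0]]

```text
time_s: 4.18
tool_pos: [552.4, 136.9, 144.3]
tool_rot: [[0.944, 0.001, -0.33], [0.33, 0.0, 0.944], [0.001, -1.0, -0.0]]
wrist_force: [1.0, 0.4, -1.1]
gripper_width: 1.003
```

```bash
python3 - <<'E'
from bench import ctrl,vision
from h import *
s=ctrl.read_state();print(s["time_s"],s["tool_pos"],s["wrist_force"],inc([551,138,112],s))
im=[]
for c,(u,v) in(("top",(240,240)),("side",(265,180))):
    f=vision.grab_frame(c)
    im.append(cv2.resize(f["color"][v-70:v+70,u-65:u+65],None,fx=3,fy=3,interpolation=cv2.INTER_CUBIC))
    print(c,3*(proj(f,[s["tool_pos"],s["tool_pos"]+np.array([0,0,13.])])-[u-65,v-70]))
cv2.imwrite("pics/a2.png",cv2.convertScaleAbs(np.hstack(im)[:,:,::-1],alpha=1.5))
E
```

```text
4.175 [552.37480103 136.93416286 144.30990076] [ 0.97909425  0.35837672 -1.08475086] [-0.1   3.23  0.15]
top [[205.85960422 199.21418617]
 [201.33373441 194.52000644]]
side [[207.97801381 245.94218873]
 [207.45659682 226.6147004 ]]
```

View pics/a2.png

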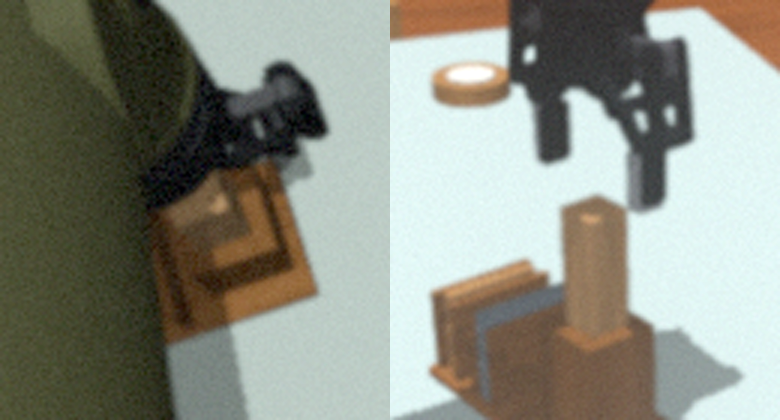

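drive_tool:
  increments:
    - [[0,0,0,0],[0,0,0,0],[0,0,0,0],[0,0,0,0]]
  gripper: 0.4
  newtons: 30

```text
time_s: 4.78
tool_pos: [551.7, 137.3, 143.5]
tool_rot: [[0.944, 0.0, -0.331], [0.331, 0.0, 0.944], [0.0, -1.0, 0.0]]
wrist_force: [0.3, 0.6, -0.0]
gripper_width: 0.599
```

```bash
python3 - <<'E'
from bench import ctrl,vision
from h import *
s=ctrl.read_state();R=s["tool_rot"]
im=[]
for c,(u,v) in(("top",(250,225)),("side",(265,180))):
    f=vision.grab_frame(c)
    a=cv2.resize(f["color"][v-70:v+70,u-65:u+65],None,fx=3,fy=3,interpolation=cv2.INTER_CUBIC)
    a=cv2.convertScaleAbs(a,alpha=2)
    P=[s["tool_pos"]+k*R[:,2]-b*R[:,1] for k in(-26,26) for b in(0,30)]+[[551,138,170]]
    for p,col in zip(3*(proj(f,P)-[u-65,v-70]),((255,0,0),(0,255,0))*2+((0,0,255),)): cv2.circle(a,tuple(int(x) for x in p),3,col,-1)
    im.append(a)
print(s["gripper_width"],s["tool_pos"])
cv2.imwrite("pics/a3.png",np.hstack(im)[:,:,::-1])
E
```

```text
0.5986721236992062 [551.72774829 137.2591916  143.46949224]
```

View pics/a3.png

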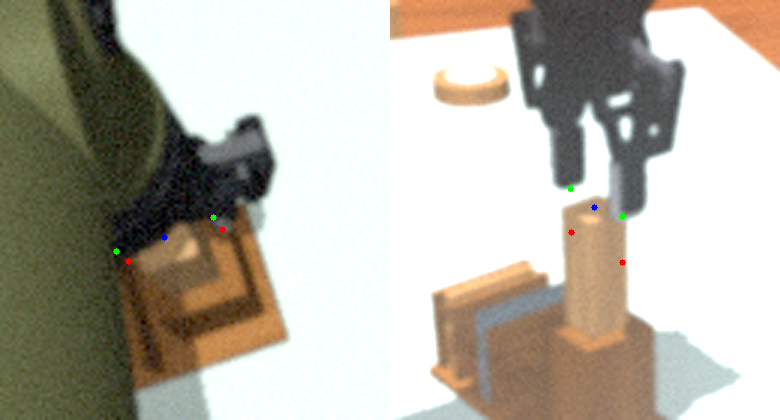

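Both views show the fingertips about 30 mm farther back than the reported TCP (at the green dots). I'll descend to a height that's safe either way and check again.

drive_tool:
  increments:
    - [[0,1.5,0,0],[0,1.5,0,0],[0,0.2,0,0],[0,0,0,0],[0,0,0,0]]
  gripper: 0.3

```text
time_s: 5.5
tool_pos: [552.1, 137.3, 111.9]
tool_rot: [[0.944, 0.001, -0.331], [0.331, 0.0, 0.944], [0.001, -1.0, -0.0]]
wrist_force: [1.1, 0.3, 0.7]
gripper_width: 0.705
```

```bash
cat > look.py <<'E'
import sys
from bench import ctrl,vision
from h import *
def look(name,spots,backs=(0,30),ks=(-26,26),extra=(),al=2,n=3,hw=65):
    s=ctrl.read_state();R=s["tool_rot"];im=[]
    for c,(u,v) in spots.items():
        f=vision.grab_frame(c)
        a=cv2.convertScaleAbs(cv2.resize(f["color"][v-70:v+70,u-hw:u+hw],None,fx=n,fy=n,interpolation=cv2.INTER_CUBIC),alpha=al)
        P=[s["tool_pos"]+k*R[:,2]-b*R[:,1] for k in ks for b in backs]+list(extra)
        for i,p in enumerate(n*(proj(f,P)-[u-hw,v-70])): cv2.circle(a,tuple(int(x) for x in p),2,((255,0,0),(0,255,0))[i%2] if i<4 else (0,0,255),-1)
        im.append(a)
    print(s["time_s"],s["gripper_width"],s["tool_pos"],s["wrist_force"])
    cv2.imwrite(name,np.hstack(im)[:,:,::-1])
E
python3 -c "
from look import *
look('pics/a4.png',{'top':(250,225),'side':(265,180)},extra=[[551,138,170]])"
```

```text
5.5 0.7048328365301365 [552.13370606 137.34196649 111.86162679] [1.0851844  0.27951977 0.66981464]
```

View pics/a4.png

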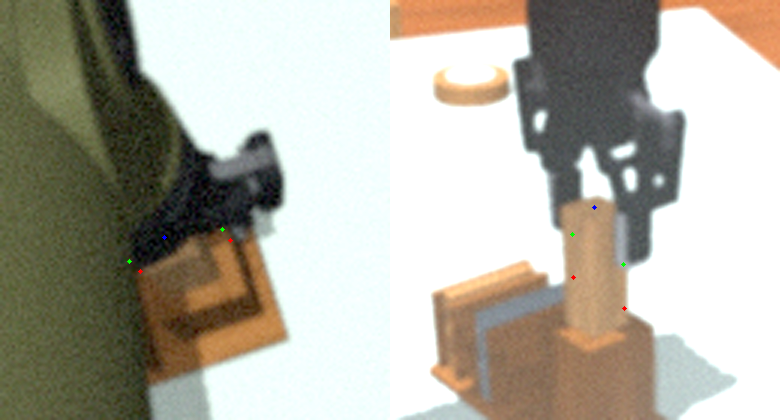

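Confirmed: the right fingertip (row 264) matches the green dot, so the real tip sits about 30 mm behind the reported TCP. I'll descend 25 mm more and grip.

drive_tool:
  increments:
    - [[0,0.8,0,0],[0,0.8,0,0],[0,0.8,0,0],[0,0,0,0]]

```text
time_s: 6.1
tool_pos: [551.0, 137.0, 86.3]
tool_rot: [[0.944, -0.002, -0.331], [0.331, -0.001, 0.944], [-0.002, -1.0, -0.0]]
wrist_force: [0.0, -0.1, -0.6]
gripper_width: 0.701
```

drive_tool:
  increments:
    - [[0,0,0,0],[0,0,0,0],[0,0,0,0],[0,0,0,0],[0,0,0,0],[0,0,0,0]]
  gripper: 1
  newtons: 60

```text
time_s: 6.85
tool_pos: [552.1, 137.9, 87.9]
tool_rot: [[0.944, 0.001, -0.331], [0.331, 0.001, 0.944], [0.001, -1.0, 0.001]]
wrist_force: [-1.5, 2.8, 4.8]
gripper_width: 0.344
```

```bash
python3 -c "
from look import *
look('pics/a5.png',{'top':(250,225),'side':(265,180)},extra=[[551,138,170]])"
```

```text
6.85 0.34441400533409844 [552.05162231 137.90791492  87.94278482] [-1.47706449  2.8003235   4.75787973]
```

drive_tool:
  increments:
    - [[0,-0.8,0,0],[0,-1.5,0,0],[0,-1.6,0,0],[0,-1.6,0,0],[0,-1.5,0,0],[0,-1.5,0,0],[0,0,0,10.2],[0,0,0,10.2]]

```text
time_s: 7.95
tool_pos: [552.0, 137.0, 173.4]
tool_rot: [[1.0, 0.001, 0.025], [-0.025, 0.0, 1.0], [0.001, -1.0, 0.0]]
wrist_force: [0.1, -0.0, -2.4]
gripper_width: 0.34
```

drive_tool:
  increments:
    - [[-1.2,0,-4.0,0],[-1.2,0,-4.5,0],[-1.2,0,-4.5,0],[-1.2,0,-4.5,0],[-1.2,0,-4.5,0],[-1.2,0,-4.5,0],[-1.2,0,-4.5,0],[-1.2,0,-4.5,0]]

```text
time_s: 8.95
tool_pos: [448.5, -217.6, 173.2]
tool_rot: [[1.0, 0.001, 0.019], [-0.019, -0.0, 1.0], [0.001, -1.0, -0.0]]
wrist_force: [1.1, -0.2, -1.4]
gripper_width: 0.338
```

drive_tool:
  increments:
    - [[-0.2,0,-0.2,0],[0,2,0,0],[0,1.8,0,0],[0,1,0,0],[0,0,0,0],[0,0,0,0]]

```text
time_s: 9.7
tool_pos: [447.4, -217.8, 124.9]
tool_rot: [[1.0, 0.001, 0.019], [-0.019, -0.0, 1.0], [0.001, -1.0, -0.0]]
wrist_force: [0.3, -0.3, -0.9]
gripper_width: 0.347
```

```bash
python3 - <<'E'
from look import *
print(zang(ctrl.read_state()))
b=[521.46,-204.22,-.0185]
look('pics/b1.png',{'top':(447,275),'side':(315,360)},backs=(30,38),extra=[*place(b,[[-85,-22.5,30],[-85,-7.5,30],[-74,-15,20],[35,-15,20],[35,55,20]]),place(b,[[-74,-15,37]])[0]],n=3)
E
```

```text
(np.float64(88.92221890178324), array([ 7.78715171e-04, -2.35406028e-04, -9.99999669e-01]))
9.7 0.34734127818331656 [ 447.43327639 -217.82939667  124.90810206] [ 0.27231641 -0.33285886 -0.89644028]
```

View pics/b1.png

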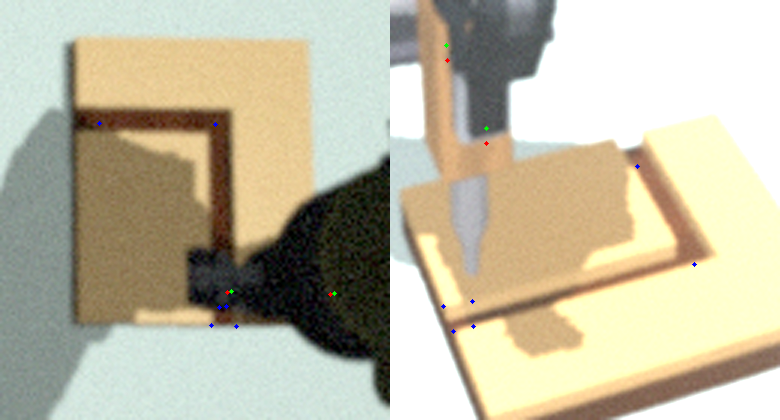

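The side view shows the tip at (472,276), about where expected, and the channel mouth markers agree to within about 1–2 mm. I'll lower to just above the board and check from near.

drive_tool:
  increments:
    - [[0,1,0,0],[0,1,0,0],[0,0.4,0,0],[0,0,0,0],[0,0,0,0]]

```text
time_s: 10.42
tool_pos: [447.1, -217.9, 100.6]
tool_rot: [[1.0, 0.0, 0.019], [-0.019, -0.0, 1.0], [0.0, -1.0, -0.0]]
wrist_force: [0.1, 0.2, -1.7]
gripper_width: 0.345
```

```bash
python3 - <<'E'
from look import *
f=vision.grab_frame("side");s=ctrl.read_state();print(s["tool_pos"],s["wrist_force"])
bs,_=fitboard([f],[521,-204,-.018]);print(bs)
u0,v0,w,h,n=310,335,100,75,8
a=cv2.convertScaleAbs(cv2.resize(f["color"][v0:v0+h,u0:u0+w],None,fx=n,fy=n,interpolation=cv2.INTER_CUBIC),alpha=1.6)
L=lambda q:(n*(proj(f,q)+.5-[u0,v0])-.5).astype(int).reshape(-1,1,2)
for b,c in((bs,(0,255,0)),([521.46,-204.22,-.0185],(0,0,255))):
    cv2.polylines(a,[L(place(b,[[-85,-22.5,30],[42.5,-22.5,30]])),L(place(b,[[-85,-7.5,30],[27.5,-7.5,30]]))],False,c,1)
t=s["tool_pos"].copy();
for dz,c in((64,(255,0,0)),(67.5,(255,0,255))):
    cv2.circle(a,tuple(int(x) for x in L([[447.2,-217.9,100.9-dz]])[0,0]),3,c,-1)
cv2.imwrite("pics/b2.png",a[:,:,::-1])
E
```

```text
[ 447.1781918  -217.92857421  100.67144486] [-0.18927618  0.07149374 -1.62022198]
[ 5.20580467e+02 -2.06368788e+02 -1.45767356e-02]
```

View pics/b2.png

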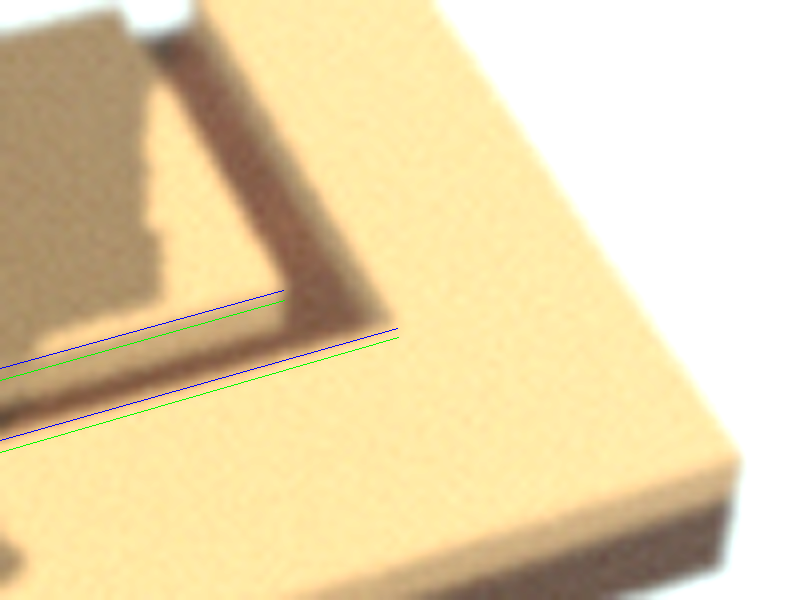

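```bash
python3 - <<'E'
from look import *
f=vision.grab_frame("side")
u0,v0,w,h,n=245,355,75,60,10
a=cv2.convertScaleAbs(cv2.resize(f["color"][v0:v0+h,u0:u0+w],None,fx=n,fy=n,interpolation=cv2.INTER_CUBIC),alpha=1.6)
L=lambda q:(n*(proj(f,q)+.5-[u0,v0])-.5).astype(int).reshape(-1,1,2)
b=[522,-203,-.0175]
cv2.polylines(a,[L(place(b,[[-85,-22.5,30],[42.5,-22.5,30]])),L(place(b,[[-85,-7.5,30],[27.5,-7.5,30]]))],False,(0,255,0),1)
for z,c in((37,(255,0,0)),(33.2,(255,0,255))):
    cv2.circle(a,tuple(int(x) for x in L([[447.2,-217.9,z]])[0,0]),3,c,-1)
cv2.imwrite("pics/b3.png",a[:,:,::-1])
E
```

```text
(no output)
```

View pics/b3.png

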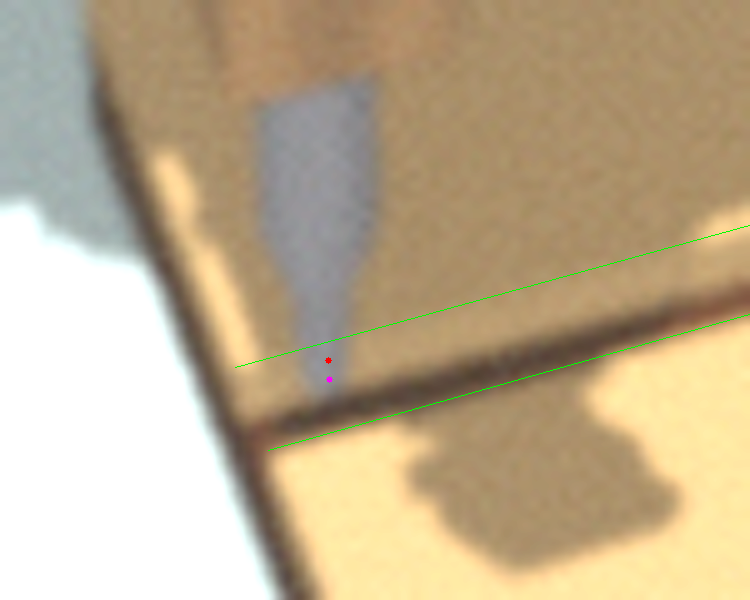

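The green lines now match the channel edges, which puts the board at about (522,-203). The tip at (323,385) is about 1 mm off in y and about -0.7 mm in x. I'll correct by +1 mm and lower slowly.

drive_tool:
  increments:
    - [[0,0,0.1,0],[0,0.3,0,0],[0,0.3,0,0],[0,0.25,0,0],[0,0.2,0,0],[0,0,0,0],[0,0,0,0]]

```text
time_s: 11.4
tool_pos: [447.0, -216.9, 90.0]
tool_rot: [[1.0, 0.0, 0.019], [-0.019, -0.0, 1.0], [0.0, -1.0, -0.0]]
wrist_force: [-0.3, -0.8, -1.3]
gripper_width: 0.342
```

drive_tool:
  increments:
    - [[0.2,0,0,0],[0.38,0,0,0],[0.38,0,0,0],[0.38,0,0,0],[0.38,0,0,0],[0.38,0,0,0],[0.38,0,0,0],[0.38,0,0,0]]

```text
time_s: 12.4
tool_pos: [475.8, -217.4, 89.9]
tool_rot: [[1.0, 0.0, 0.019], [-0.019, 0.0, 1.0], [0.0, -1.0, 0.0]]
wrist_force: [0.5, -0.1, -1.4]
gripper_width: 0.344
```

drive_tool:
  increments:
    - [[0.38,0,0,0],[0.38,0,0,0],[0.38,0,0,0],[0.38,0,0,0],[0.38,0,0,0],[0.38,0,0,0],[0.38,0,0,0],[0.38,0,0,0]]

```text
time_s: 13.4
tool_pos: [506.2, -217.9, 89.9]
tool_rot: [[1.0, 0.0, 0.019], [-0.019, 0.0, 1.0], [0.0, -1.0, 0.0]]
wrist_force: [0.8, -0.7, -0.7]
gripper_width: 0.346
```

drive_tool:
  increments:
    - [[0.38,0,0,0],[0.38,0,0,0],[0.38,0,0,0],[0.38,0,0,0],[0.38,0,0,0],[0.38,0,0,0],[0.38,0,0,0],[0.38,0,0,0]]

```text
time_s: 14.4
tool_pos: [536.6, -218.5, 89.9]
tool_rot: [[1.0, 0.0, 0.019], [-0.019, 0.0, 1.0], [0.0, -1.0, 0.0]]
wrist_force: [-0.0, -0.9, -1.5]
gripper_width: 0.346
```

drive_tool:
  increments:
    - [[0.38,0,0,0],[0.38,0,0,0],[0.38,0,0,0],[0.38,0,0,0],[0.38,0,0,0],[0.16,0,0,0]]

```text
time_s: 15.15
tool_pos: [557.2, -218.9, 89.9]
tool_rot: [[1.0, 0.0, 0.019], [-0.019, -0.0, 1.0], [0.0, -1.0, -0.0]]
wrist_force: [0.3, 0.1, -0.8]
gripper_width: 0.341
```

drive_tool:
  increments:
    - [[0,0,0.2,0],[0,0,0.38,0],[0,0,0.38,0],[0,0,0.38,0],[0,0,0.38,0],[0,0,0.38,0],[0,0,0.38,0],[0,0,0.38,0]]

```text
time_s: 16.15
tool_pos: [557.5, -190.0, 89.9]
tool_rot: [[1.0, 0.0, 0.019], [-0.019, 0.0, 1.0], [0.0, -1.0, 0.0]]
wrist_force: [-0.6, 0.6, -0.6]
gripper_width: 0.339
```

drive_tool:
  increments:
    - [[0,0,0.38,0],[0,0,0.38,0],[0,0,0.38,0],[0,0,0.38,0],[0,0,0.38,0],[0,0,0.38,0],[0,0,0.38,0],[0,0,0.38,0]]

```text
time_s: 17.15
tool_pos: [558.1, -159.7, 89.9]
tool_rot: [[1.0, 0.0, 0.019], [-0.019, 0.0, 1.0], [0.0, -1.0, 0.0]]
wrist_force: [-0.8, -0.1, -1.6]
gripper_width: 0.342
```

drive_tool:
  increments:
    - [[0,0,0.38,0],[0,0,0.38,0],[0,0,0.38,0],[0,0,0.38,0],[0,0,0,0],[0,0,0,0],[0,0,0,0]]

```text
time_s: 18.02
tool_pos: [558.3, -145.0, 89.9]
tool_rot: [[1.0, 0.0, 0.02], [-0.02, -0.0, 1.0], [0.0, -1.0, -0.0]]
wrist_force: [-0.5, -0.1, -0.9]
gripper_width: 0.345
```

drive_tool:
  increments:
    - [[0,-0.8,0,0],[0,-1.5,0,0],[0,-1.5,0,0],[0,-1.5,0,0],[0,-1.5,0,0],[0,-1.5,0,0],[-1.2,0,2.18,0],[0,0,4,0]]

```text
time_s: 19.02
tool_pos: [547.0, -84.4, 173.9]
tool_rot: [[1.0, 0.001, 0.024], [-0.024, -0.001, 1.0], [0.001, -1.0, -0.001]]
wrist_force: [0.5, -0.8, -2.0]
gripper_width: 0.346
```

drive_tool:
  increments:
    - [[0,0,4,0],[0,0,4,0],[0,0,4,0],[0,0,4,0],[0,0,4,0],[0,0,2,0],[0,0,0,-10.2],[0,0,0,-10.2]]

```text
time_s: 20.02
tool_pos: [551.9, 136.3, 173.1]
tool_rot: [[0.942, 0.0, -0.335], [0.335, -0.001, 0.942], [-0.0, -1.0, -0.001]]
wrist_force: [-0.1, -0.2, -1.4]
gripper_width: 0.344
```

drive_tool:
  increments:
    - [[0,0,0,0],[0,0,0,0],[0,0,0,0]]

```text
time_s: 20.4
tool_pos: [551.8, 136.9, 173.0]
tool_rot: [[0.944, 0.0, -0.329], [0.329, -0.0, 0.944], [0.0, -1.0, -0.0]]
wrist_force: [-0.2, -0.2, -1.8]
gripper_width: 0.345
```

```bash
python3 - <<'E'
from bench import ctrl
from h import *
s=ctrl.read_state();print(s["time_s"],s["tool_pos"],zang(s),s["wrist_force"],inc([551.7,137.1,173],s))
E
```

```text
20.4 [551.82551093 136.90577085 173.02326495] (np.float64(109.1820609914348), array([ 1.32720344e-04, -3.47525514e-05, -9.99999991e-01])) [-0.24941889 -0.1854882  -1.8009679 ] [-0.01  0.    0.02]
```

drive_tool:
  increments:
    - [[0,0,0.12,0],[0,1,0,0],[0,1,0,0],[0,1,0,0],[0,0.8,0,0],[0,0.3,0,0],[0,0.3,0,0],[0,0,0,0]]

```text
time_s: 21.4
tool_pos: [551.4, 138.4, 128.9]
tool_rot: [[0.944, 0.0, -0.33], [0.33, 0.0, 0.944], [0.0, -1.0, 0.0]]
wrist_force: [0.3, 0.1, -1.7]
gripper_width: 0.343
```

drive_tool:
  increments:
    - [[0,0.3,0,0],[0,0.3,0,0],[0,0.3,0,0],[0,0.3,0,0],[0,0.3,0,0],[0,0.3,0,0],[0,0,0,0]]

```text
time_s: 22.28
tool_pos: [551.2, 138.3, 110.6]
tool_rot: [[0.944, -0.0, -0.331], [0.331, -0.0, 0.944], [-0.0, -1.0, -0.0]]
wrist_force: [0.7, -0.4, -1.4]
gripper_width: 0.349
```

drive_tool:
  increments:
    - [[0,0.4,0,0],[0,0.4,0,0],[0,0.4,0,0],[0,0.4,0,0],[0,0.3,0,0],[0,0.1,0,0],[0,0.1,0,0],[0,0,0,0]]

```text
time_s: 23.28
tool_pos: [551.4, 138.4, 90.0]
tool_rot: [[0.944, 0.0, -0.331], [0.331, 0.0, 0.944], [0.0, -1.0, 0.0]]
wrist_force: [-0.0, -0.3, -1.6]
gripper_width: 0.341
```

drive_tool:
  increments:
    - [[0,0.06,0,0],[0,0.05,0,0],[0,0,0,0],[0,0,0,0]]

```text
time_s: 23.78
tool_pos: [551.4, 138.4, 88.8]
tool_rot: [[0.944, 0.0, -0.331], [0.331, 0.0, 0.944], [0.0, -1.0, 0.0]]
wrist_force: [-0.3, -0.3, -1.2]
gripper_width: 0.343
```

drive_tool:
  increments:
    - [[0,0.05,0,0],[0,0.05,0,0],[0,0,0,0],[0,0,0,0]]

```text
time_s: 24.28
tool_pos: [551.4, 138.4, 88.0]
tool_rot: [[0.944, 0.0, -0.331], [0.331, 0.0, 0.944], [0.0, -1.0, 0.0]]
wrist_force: [-0.7, 0.8, -0.2]
gripper_width: 0.344
```

drive_tool:
  increments:
    - [[0,0.04,0,0],[0,0.03,0,0],[0,0,0,0],[0,0,0,0]]

```text
time_s: 24.78
tool_pos: [551.4, 138.4, 87.9]
tool_rot: [[0.944, 0.0, -0.331], [0.331, 0.0, 0.944], [0.0, -1.0, 0.0]]
wrist_force: [-2.5, -1.1, 4.7]
gripper_width: 0.346
```

Contact: the vertical force rose to +4.7 N with the TCP at 87.9, so the handle is on the rim. Now I'll release and withdraw upwards.

drive_tool:
  increments:
    - [[0,0,0,0],[0,0,0,0],[0,0,0,0],[0,0,0,0],[0,0,0,0],[0,0,0,0]]
  gripper: 0.2
  newtons: 20

```text
time_s: 25.52
tool_pos: [551.4, 138.4, 87.1]
tool_rot: [[0.944, 0.0, -0.331], [0.331, 0.0, 0.944], [0.0, -1.0, 0.0]]
wrist_force: [0.2, -1.0, -0.4]
gripper_width: 0.798
```

drive_tool:
  increments:
    - [[0,-0.8,0,0],[0,-1.5,0,0],[0,-2,0,0],[0,-2.5,0,0],[0,-2.5,0,0],[0,-2.5,0,0],[0,-2.5,0,0],[0,0,0,0]]

```text
time_s: 26.52
tool_pos: [553.0, 138.7, 233.5]
tool_rot: [[0.944, 0.006, -0.33], [0.33, 0.002, 0.944], [0.006, -1.0, 0.0]]
wrist_force: [-0.4, -0.2, 0.4]
gripper_width: 0.804
```

drive_tool:
  increments:
    - [[-3,0,5,0],[-3,0,5,0],[-3,0,5,0],[-3,0,5,0],[0,0,0,0],[0,0,0,0]]

```text
time_s: 27.28
tool_pos: [372.2, 286.9, 229.9]
tool_rot: [[0.944, 0.0, -0.331], [0.331, -0.001, 0.944], [0.0, -1.0, -0.001]]
wrist_force: [0.6, -0.4, -0.8]
gripper_width: 0.799
```

```bash
python3 - <<'E'
from bench import ctrl,vision
from h import *
s=ctrl.read_state();print(s["time_s"],s["tool_pos"],s["wrist_force"],s["gripper_width"])
im=[]
for c in("top","side"):
    f=vision.grab_frame(c);o=cv2.imread(f"pics/{c}0.png")[:,:,::-1]
    for l in("scraper","stapler","pen_cup","hole_punch"):print(c,l,[np.round(d["at"]) for d in vision.spot_in(l,c)][:1])
    im.append(f["color"][100:400,150:500]);
cv2.imwrite("pics/end.png",cv2.convertScaleAbs(cv2.resize(np.hstack(im),(800,343))[:,:,::-1],alpha=1.5))
E
```

```text
27.275 [372.1886633  286.86065393 229.87649   ] [ 0.60625992 -0.40663399 -0.81628676] 0.7992520547563726
top scraper []
top stapler [array([329., 284.])]
top pen_cup [array([340., 135.])]
top hole_punch [array([456., 157.])]
side scraper [array([266., 198.])]
side stapler [array([261., 295.])]
side pen_cup [array([399., 255.])]
side hole_punch [array([454., 350.])]
```

View pics/end.png

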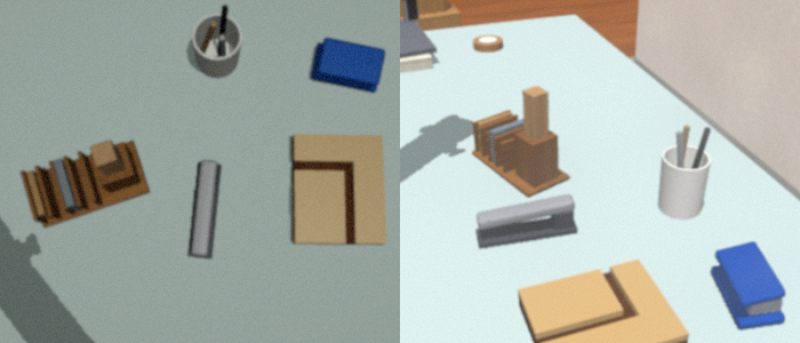

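The scraper stands upright in its sleeve, handle on the rim (536,115 in the side half), and the bystanders are where they were. The gripper is clear, so I'm handing in.

```bash
python3 -c "
from bench import ctrl
print(ctrl.finish_job())"
```

```text
the job is handed in; nothing more can be done
None
```

The scraper went round the channel and is back in its sleeve. The job was handed in at about 27 s of the 67 s allowed, with the gripper clear.

- **Channel run:** The tip went from about 4 mm outside `seam_start`, round the corner, to about 4 mm past `seam_end` in one pass at about 3 cm/s. I kept it roughly 2–3 mm above the floor (7–8 mm below the board top). Wrist force readings stayed under 2 N. Depth and centring come from the fitted poses and the commanded moves; I took no picture during the run itself.
- **Return:** I lowered the scraper until the wrist force rose to +4.7 N as the handle met the rim, then let go and backed straight up.
- **Last checks:** The final pictures show the scraper upright in its sleeve. The stapler, pen cup and hole punch are within 1–2 pixels of their first positions.

**Checks that failed or disagreed:**
- The fingertips showed about 30 mm farther back than the reported TCP, in both cameras. I set the grasp height from the pictures.
- The automatic board fits differed by about 2–3 mm between cameras. I corrected this by eye against the channel edges.
- The network missed the scraper in the last top picture, though it is plainly visible there.

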